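# Turn the red oven-deck marker to green

### The job

One of the three enamelled oven-deck markers still shows its red face. Take it off its wooden rest, turn it over and lay it flat, green face up, in the middle of the round cork mat, without dropping it from a height. Leave the other two markers, which already show green, where they are.

Things in the scene. Friction and masses are not known exactly. Their poses are not given: they have to be found in the camera images.
- red_marker: To turn: steel plate 110 x 50 x 12 mm (x, y, z), 0.35 kg, one face red (white bar), the other green (white disc). Origin at plate centre; x along its length, z out of the RED face (up at start, down when done). At x = -42 mm a brass pin, 11 mm thick, 66 mm long, runs across the plate and stands 8 mm out of each long side; it spins freely, so held by the pin's two ends and lifted, the plate swings long end down.
- cork_mat: Round cork mat, 170 mm across, 8 mm thick, fixed flat on the bench on the robot's side of the markers; origin at the centre of its underside, on the bench.
- green_marker_1: A marker of the same build that already shows green; origin at its plate centre, z up out of the green face. Each of the three markers starts flat, centred on a fixed wooden rest, a block 76 mm along the plate x 30 mm wide x 30 mm high: plate at heights 30 to 42 mm, pin at 36 mm with nothing under its ends.
- green_marker_2: The third marker, the same as green_marker_1, on the remaining rest; which rest holds which marker varies. Leave it alone.
Things that resemble listed ones, but are neither listed nor needed, are in the scene too. What is shaped like the red_marker but blue is not meant. There is more than one size of the cork_mat; the one meant has the size given above.

How it is judged:
By the outcome, as a careful person would: the job done as asked, in the order asked, and still so for the second after the job is handed in, with the robot touching nothing.
It also fails if it takes over 43 s, if anything falls off the work surface, if the arm or the gripper's body presses on something with over 40 N, if the wrist force passes 120 N, or if a joint passes its speed limit or range.

### The arm

A 7-joint arm with a two-finger parallel gripper is mounted at the origin on the work surface. World frame = base frame: x ahead of the robot, y to its left, z up, the work surface at z = 0. Lengths are in mm, angles in rad, forces in N, time in s.
With the tool pointing down it reaches from about 400 to 875 mm from the base axis. Payload 4.4 kg.
Tool frame: the origin (TCP) lies at the very end of the fingers, on their centre line; the grasp point (between the pads) lies 19 mm behind it; z points along the fingers, y is the direction in which the jaws open and shut (so a half turn about z gives the same grasp; the last joint's range is limited). The gripper opens to 85 mm and grips with 20 to 120 N. Pads are 22 mm wide; open, the fingers measure 114 mm over their backs; the gripper's body (76 mm by 85 mm) begins 54 mm behind the grasp point. The pads swing forward as they close: fully open they stand 13 mm farther back than shut.
Start: joints at [-1.341, 0.628, 0.038, 1.517, -0.027, 0.996, -0.02], TCP at [189.453, 621.792, 203.213] pointing down, gripper open.
Joint ranges: [-3.06, 3.06], [-0.37, 2.12], [-1.25, 1.32], [0.18, 2.47], [-1.1, 4.24], [0.23, 1.98], [-2.94, 2.94]. Speed limits (rad/s): [2.57, 2.57, 3.14, 3.14, 3.14, 3.14, 3.14].

### API

Orientations are given as [roll, pitch, yaw] about the fixed x, y, z axes, in that order (R = Rz(yaw) Ry(pitch) Rx(roll)).
In Python, from cell import ctrl, eyes gives the robot as it stands.
- The arm moves only by the tool move_arm, never from a script. Its argument "increments" is a list of rows, each a list of 6 numbers: the shift along the tool's x, y, z in cm, then the turn, a rotation vector about the tool's x, y, z in degrees. In form: [[x, y, z, wx, wy, wz], ...]. A call has 1 to 20 rows; each row is the pose to reach, as a shift and turn from the pose commanded when the call began, along the tool's axes at that moment; what a row does not reach only later rows make up. A row lasts 1/10 s, in which the tool goes at most 50 mm and 8.59 degrees, less where a joint would pass 70% of its speed; a pose out of reach is approached as far as the arm can. A call with a gripper value outside its range is refused whole. "grip" is the opening, from -1 (shut) to 1 (fully open), set as the call begins (left out, the last holds). The fingers move at their own pace and stop on an object; the grip force is fixed at half the most. Time passes only in rows, so rows that repeat a pose let the fingers close. It gives the time, the measured TCP pose, the force and the opening at its end, in the units of the state.
- ctrl.read_state(): the state, without advancing time (a new reading comes with each control period).
- eyes.get_image(name): name is "scene" or "top" or "wrist"; returns the picture (400x640x3 uint8, red, green, blue); there is no depth.
- eyes.calibration(name): a dict with "fx", "fy", "cx", "cy" (pixels), "dist" ([k1, k2, p1, p2, k3] as OpenCV has them; the pictures are not rectified), "pose" (4x4, takes a point from camera to world coordinates); the wrist camera has in their place "tool_from_camera" (4x4, takes a point from camera to tool coordinates, whose origin is the TCP and whose axes are the flange's). Camera axes: x right, y up, looking along -z (the intrinsics and any distortion apply to the point x, -y, -z); pixel columns grow to the right and rows downward; lengths in mm; the calibration is good to about 2 mm. A picture is of the moment at which its call begins: read the wrist's pose just before it. calibration takes no time and is no camera call.
- ctrl.finish_job(): hands the job in, once; it reports no verdict.
The state is a dict: "clock": time; "qpos": joint angles; "qd": joint speeds; "tau": joint torques, N m; "eef_pos": TCP position; "tool_rot": TCP orientation; "force": force on the tool from outside, world axes, zero at the start; "torque": the same for the moment, N m; "width": finger opening in mm.
Only numpy, scipy, OpenCV 4.12 (cv2) and the standard library are available. Lean on these libraries where they do the work, as an engineer would, in place of code of your own. Each camera call takes 0.05 s, during which the arm holds its last target. There are 200 camera calls.

## Working session

There is one attempt and no reset: what is moved stays moved. The work goes in short steps, Python scripts to look and compute and a tool call to move; the robot and the scene stay as the last step left them, time stands still between calls to the robot, and variables do not carry over. Pictures are saved under pics/ and viewed, about 8 in all and at most 12, crops included, and the job is handed in when it is done.

Besides the shell and the picture viewer there is one more tool, called after ">>>" by a JSON object that holds its "api" and its "payload". move_arm: Moves the arm, as the interface text tells. Its arguments: {"type":"object","properties":{"increments":{"type":"array","items":{"type":"array","items":{"type":"number"}}},"grip":{"type":"number"}},"required":["increments"]}

```bash
mkdir -p pics; ls; python3 - <<'E'
from cell import ctrl,eyes
import cv2,numpy as np
s=ctrl.read_state();print(s['clock'],s['eef_pos'],s['tool_rot'],s['width'])
for n in ['scene','top']:
    c=eyes.calibration(n);print(n,c)
    cv2.imwrite(f'pics/{n}0.png',eyes.get_image(n)[:,:,::-1])
print(eyes.calibration('wrist'))
E
```

```text
pics
0.0 [189.22700176 621.14451065 202.28351741] [-3.13970205e+00 -3.61867938e-07  2.84578846e+00] 85.23508191412881
scene {'fx': 411.1536027155603, 'fy': 411.1536027155603, 'cx': 323.79423129236517, 'cy': 201.98317780856243, 'dist': array([-0.0937623,  0.       ,  0.       ,  0.       ,  0.       ]), 'pose': array([[-5.44392039e-01, -5.27051605e-01,  6.52574834e-01,
         1.11976935e+03],
       [ 8.38710148e-01, -3.55202115e-01,  4.12791406e-01,
         4.67451969e+02],
       [ 1.42335884e-02,  7.72041490e-01,  6.35412734e-01,
         7.01373993e+02],
       [ 0.00000000e+00,  0.00000000e+00,  0.00000000e+00,
         1.00000000e+00]])}
top {'fx': 365.0036019879661, 'fy': 365.0036019879661, 'cx': 324.4431622901953, 'cy': 195.9106469373964, 'dist': array([-0.03283785,  0.        ,  0.        ,  0.        ,  0.        ]), 'pose': array([[ 1.31587299e-02,  9.85174089e-01, -1.71052218e-01,
         3.22222665e+02],
       [-9.99910928e-01,  1.25828252e-02, -4.45059685e-03,
         4.08372028e+01],
       [-2.23229254e-03,  1.71095546e-01,  9.85251912e-01,
         9.08239876e+02],
       [ 0.00000000e+00,  0.00000000e+00,  0.00000000e+00,
         1.00000000e+00]])}
{'fx': 347.5720096430642, 'fy': 347.5720096430642, 'cx': 320.0046164454425, 'cy': 205.78954007056643, 'dist': array([-0.04716159,  0.        ,  0.        ,  0.        ,  0.        ]), 'tool_from_camera': array([[ 8.36556958e-04,  9.64398294e-01,  2.64452700e-01,
         6.63788298e+01],
       [ 9.99999126e-01, -5.36123518e-04, -1.20822976e-03,
         7.72346954e-01],
       [-1.02343540e-03,  2.64453480e-01, -9.64397900e-01,
        -1.71816901e+02],
       [ 0.00000000e+00,  0.00000000e+00,  0.00000000e+00,
         1.00000000e+00]])}
```

View pics/top0.png

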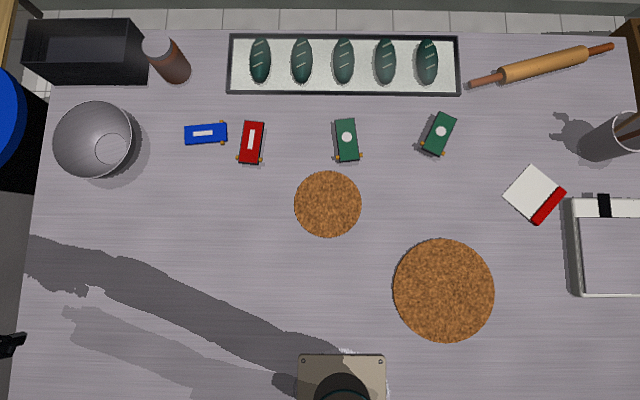

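View pics/scene0.png

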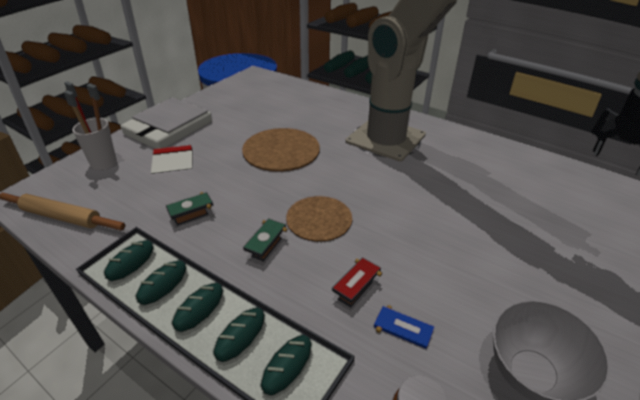

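Candidates in the top view:
- The red marker is at (251,142). Lookalikes are the blue marker (205,133), the greens (346,140) and (437,134), and the red-edged white pad (535,195).
- The mats are small (328,204), about 67 px or 167 mm, which matches 170 mm, and large (443,290).

I choose the red one at (251,142) and the small mat.

```bash
cat > h.py <<'E'
import cv2,numpy as np
from scipy.spatial.transform import Rotation as R
from cell import ctrl,eyes
def toplane(c,pose,uv,z):
    K=np.array([[c['fx'],0,c['cx']],[0,c['fy'],c['cy']],[0,0,1]])
    p=cv2.undistortPoints(np.array(uv,float).reshape(-1,1,2),K,c['dist']).reshape(-1,2)
    d=np.c_[p[:,0],-p[:,1],-np.ones(len(p))]@pose[:3,:3].T
    o=pose[:3,3]
    return o+d*((z-o[2])/d[:,2])[:,None]
def blobs(m,amin=150):
    n,l,s,c=cv2.connectedComponentsWithStats(m.astype(np.uint8))
    return [(l==i).astype(np.uint8) for i in range(1,n) if s[i,4]>amin]
def wpose():
    s=ctrl.read_state();T=np.eye(4);T[:3,:3]=R.from_euler('xyz',s['tool_rot']).as_matrix();T[:3,3]=s['eef_pos'];return s,T
E
python3 - <<'E'
from h import *
for n in ['top','scene']:
    im=cv2.imread(f'pics/{n}0.png');c=eyes.calibration(n)
    h=cv2.cvtColor(im,cv2.COLOR_BGR2HSV);H,S,V=[h[...,i].astype(int) for i in range(3)]
    red=((H<8)|(H>172))&(S>180)&(V>60)
    for b in blobs(cv2.morphologyEx(red.astype(np.uint8),cv2.MORPH_CLOSE,np.ones((9,9)))):
        cnt=cv2.findContours(b,0,1)[0][0][:,0,:]
        P=toplane(c,c['pose'],cnt,42)[:,:2].astype(np.float32)
        r=cv2.minAreaRect(P);print(n,'red',cnt.mean(0),r,cv2.boxPoints(r).round().tolist())
    cork=(H>8)&(H<22)&(S>100)
    for b in blobs(cv2.morphologyEx(cork.astype(np.uint8),cv2.MORPH_CLOSE,np.ones((5,5))),1200):
        cnt=cv2.findContours(b,0,1)[0][0][:,0,:]
        P=toplane(c,c['pose'],cnt,8)[:,:2].astype(np.float32)
        print(n,'cork',cnt.mean(0),cv2.fitEllipse(P))
im=cv2.imread('pics/top0.png')[100:200,170:300]
cv2.imwrite('pics/crop.png',cv2.resize(im,None,fx=5,fy=5,interpolation=2))
E
```

```text
top red [250.50434783 141.67826087] ((607.538818359375, 230.0187225341797), (45.764617919921875, 106.52910614013672), 84.25975799560547) [[552.0, 213.0], [658.0, 202.0], [663.0, 247.0], [557.0, 258.0]]
top red [548.18518519 205.41975309] ((456.166015625, -498.42938232421875), (24.67631721496582, 115.56924438476562), 46.93727493286133) [[406.0, -468.0], [490.0, -547.0], [507.0, -529.0], [422.0, -450.0]]
top cork [541.60535117  64.26421405] ((851.4217529296875, -547.9505615234375), (50.39848327636719, 394.1954650878906), 17.145280838012695)
top cork [327.35263158 204.10526316] ((460.0204162597656, 37.72655487060547), (165.55319213867188, 166.4540557861328), 165.1461944580078)
top cork [443.35172414 290.48965517] ((253.63375854492188, -244.51602172851562), (242.90325927734375, 244.64483642578125), 156.43917846679688)
scene red [356.26315789 277.62105263] ((610.4650268554688, 229.39935302734375), (43.330718994140625, 101.01201629638672), 85.34090423583984) [[558.0, 212.0], [659.0, 204.0], [663.0, 247.0], [562.0, 255.0]]
scene cork [247.93055556  31.46111111] ((-737.8361206054688, -1266.4
[... 359 characters left out ...]
rk [554.55238095  93.53809524] ((-752.9254760742188, 428.84906005859375), (313.0159606933594, 467.8200378417969), 179.44393920898438)
scene cork [280.51724138 149.29885057] ((258.0218200683594, -242.51150512695312), (238.51681518554688, 243.3109588623047), 132.47665405273438)
scene cork [ 43.20512821 194.4       ] ((745.1410522460938, -736.4856567382812), (259.72686767578125, 678.776611328125), 177.26890563964844)
scene cork [316.28143713 219.14371257] ((467.2219543457031, 38.502593994140625), (162.4275665283203, 169.50718688964844), 63.67057418823242)
scene cork [ 11.43181818 268.75568182] ((1008.9698486328125, -444.9400634765625), (84.23847961425781, 307.8916320800781), 160.03900146484375)
```

View pics/crop.png

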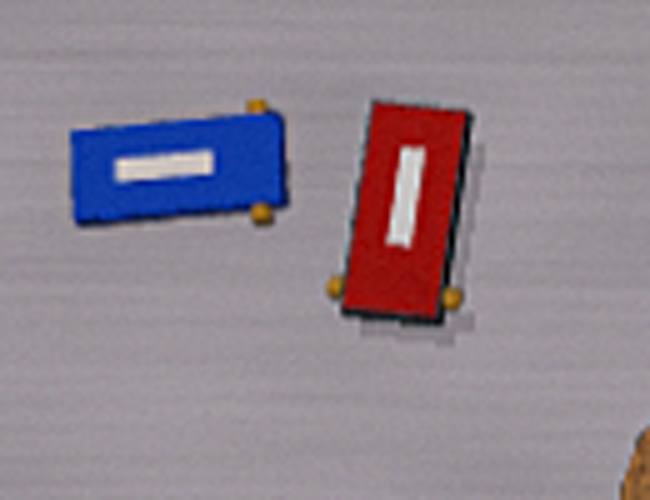

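The crop confirms the choice: a red plate with a white bar, on its rest. The brass pin ends are at full-picture (237,157) and (261,160), on the robot's side. The blue lookalike lies on the bench to the left. Next I move above the pin.

```bash
cat >> h.py <<'E'
def inc(pos,yaw):
    "tool pointing down, yaw deg: increment row cm/deg from current pose"
    s,T=wpose();Rt=R.from_euler('xyz',[180,0,yaw],degrees=True)
    R0=R.from_matrix(T[:3,:3])
    a=R0.inv().apply(np.array(pos)-T[:3,3])/10;b=(R0.inv()*Rt).as_rotvec(degrees=True)
    print('inc',a.round(2),b.round(2),'t',s['clock'])
E
python3 -c "
from h import *
inc([567,234,150],174.5)"
```

```text
inc [-47.42 -26.02   5.28] [-9.000e-02 -1.000e-02 -1.144e+01] t 0.1
```

>>> {"api": "move_arm", "payload": {"increments": [[-47.4,-26.0,5.3,0,0,-11.4],[-47.4,-26.0,5.3,0,0,-11.4],[-47.4,-26.0,5.3,0,0,-11.4],[-47.4,-26.0,5.3,0,0,-11.4],[-47.4,-26.0,5.3,0,0,-11.4],[-47.4,-26.0,5.3,0,0,-11.4],[-47.4,-26.0,5.3,0,0,-11.4],[-47.4,-26.0,5.3,0,0,-11.4],[-47.4,-26.0,5.3,0,0,-11.4],[-47.4,-26.0,5.3,0,0,-11.4],[-47.4,-26.0,5.3,0,0,-11.4],[-47.4,-26.0,5.3,0,0,-11.4],[-47.4,-26.0,5.3,0,0,-11.4],[-47.4,-26.0,5.3,0,0,-11.4],[-47.4,-26.0,5.3,0,0,-11.4],[-47.4,-26.0,5.3,0,0,-11.4],[-47.4,-26.0,5.3,0,0,-11.4],[-47.4,-26.0,5.3,0,0,-11.4]], "grip": 1}}

```text
clock: 1.9
eef_pos: [566.8, 235.4, 150.3]
tool_rot: [3.141, 0.0, 3.046]
force: [-0.4, -0.4, 0.2]
width: 85.3
```

```bash
python3 - <<'E'
from h import *
s,T=wpose();c=eyes.calibration('wrist')
cv2.imwrite('pics/w1.png',eyes.get_image('wrist')[:,:,::-1])
print(s['eef_pos'],np.degrees(s['tool_rot']),s['qpos'],s['force'],s['width'])
E
```

```text
[566.83133407 235.41153552 150.3338277 ] [1.79992013e+02 5.90443142e-03 1.74500709e+02] [-0.42131571  0.63432866 -0.02903238  1.67773156  0.02323102  0.8297079
  1.01443102] [-0.36462584 -0.39023173  0.22798618] 85.25291944487734
```

View pics/w1.png

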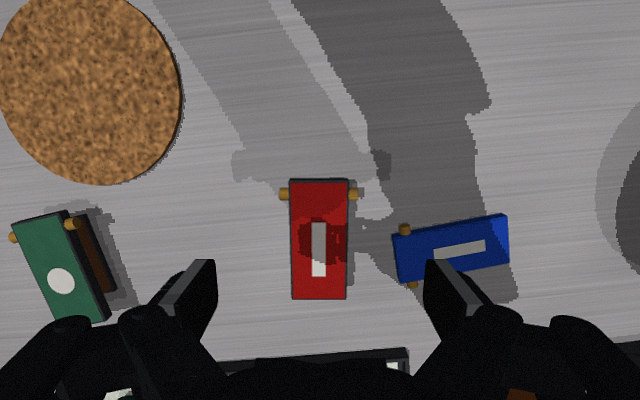

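The wrist view shows the red marker at (319,239), with pin ends at (284,194) and (353,194). The mat is at (92,87), the blue marker is to the right, and the fingertips are at about (215,261) and (426,261).

```bash
python3 - <<'E'
from h import *
s,T=wpose();c=eyes.calibration('wrist');TC=c['tool_from_camera'];P=T@TC
im=cv2.imread('pics/w1.png');h=cv2.cvtColor(im,cv2.COLOR_BGR2HSV);H,S,V=[h[...,i].astype(int) for i in range(3)]
brass=(H>10)&(H<25)&(S>130)&(V>80)
for b in blobs(brass,25):
    m=cv2.moments(b,True);u=(m['m10']/m['m00'],m['m01']/m['m00'])
    if 270<u[0]<370: print('pin',u,toplane(c,P,[u],36+3).round(1))
red=((H<8)|(H>172))&(S>150)
b=max(blobs(cv2.morphologyEx(red.astype(np.uint8),cv2.MORPH_CLOSE,np.ones((9,9)))),key=lambda b:b.sum() if b[:300].sum() else 0)
cnt=cv2.findContours(b,0,1)[0][0][:,0,:];print(cnt.mean(0))
print(cv2.minAreaRect(toplane(c,P,cnt,42)[:,:2].astype(np.float32)))
cork=(H>8)&(H<22)&(S>80)
b=max(blobs(cv2.morphologyEx(cork.astype(np.uint8),cv2.MORPH_CLOSE,np.ones((5,5)))),key=lambda b:b.sum())
cnt=cv2.findContours(b,0,1)[0][0][:,0,:];k=(cnt[:,0]>2)&(cnt[:,1]>2)
Q=toplane(c,P,cnt[k],8)[:,:2]
print('mat',cv2.fitEllipse(Q.astype(np.float32)))
# fingertips: ray in tool frame at y=+-42.6
K=np.array([[c['fx'],0,c['cx']],[0,c['fy'],c['cy']],[0,0,1]])
for uv in [(215,261),(190,260),(426,261)]:
    p=cv2.undistortPoints(np.array([[uv]],float),K,c['dist'])[0,0];d=TC[:3,:3]@np.array([p[0],-p[1],-1])
    y=np.sign(d[1])*42.6;print('tip tool',TC[:3,3]+d*((y-TC[1,3])/d[1]))
E
```

```text
pin (283.96190476190475, 193.55238095238096) [[565.  206.1  39. ]]
pin (352.979797979798, 194.12121212121212) [[571.  263.6  39. ]]
[318.31044776 239.64179104]
((610.8590087890625, 230.5728302001953), (46.47578048706055, 105.93763732910156), 84.50364685058594)
mat ((462.5588073730469, 38.894386291503906), (167.98843383789062, 171.0900421142578), 168.41400146484375)
tip tool [  6.33751916 -42.6        -39.93707211]
tip tool [ 18.28303926 -42.6        -65.54944273]
tip tool [  9.23994348  42.6        -46.26585823]
```

>>> {"api": "move_arm", "payload": {"increments": [[-0.2,0,2.5,0,0,0],[-0.2,0,5,0,0,0],[-0.2,0,7.5,0,0,0],[-0.2,0,9.5,0,0,0],[-0.2,0,11,0,0,0],[-0.2,0,12,0,0,0],[-0.2,0,12.5,0,0,0],[-0.2,0,12.8,0,0,0],[-0.2,0,12.8,0,0,0]]}}

```text
clock: 2.85
eef_pos: [569.3, 234.9, 22.5]
tool_rot: [3.141, 0.001, 3.045]
force: [0.2, -0.3, 0.4]
width: 85.3
```

```bash
python3 - <<'E'
from h import *
s,T=wpose();a=eyes.get_image('wrist')[:,:,::-1];b=eyes.get_image('scene')[:,:,::-1]
b=cv2.resize(b[200:330,280:440],None,fx=3,fy=3,interpolation=2);a=cv2.resize(a,None,fx=.8,fy=.8)
o=np.zeros((600,800,3),np.uint8);o[:390,:480][:, :]=b;o=cv2.resize(b,(480,390));
w=np.zeros((320+0,512,3),np.uint8);w[:]=a
out=np.zeros((390,800,3),np.uint8);out[:,:390]=b[:,45:435];out[:256,390:]=cv2.resize(a,(410,256))
cv2.imwrite('pics/w2.png',out);print(s['eef_pos'],s['force'],s['width'])
E
```

```text
[569.34953175 234.87014777  22.48942693] [ 0.24152936 -0.34072716  0.35125234] 85.32343478996415
```

View pics/w2.png

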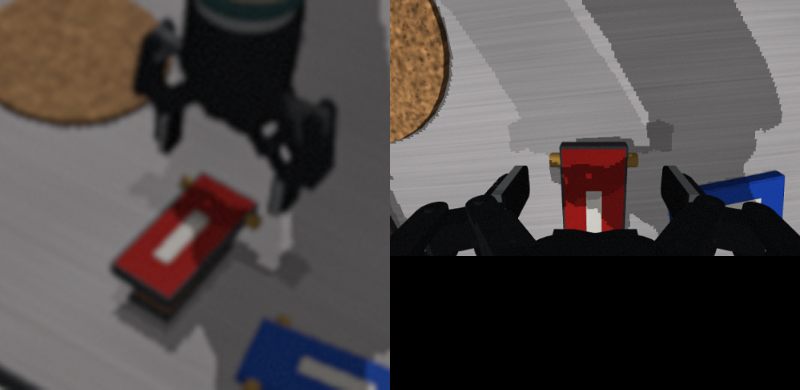

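```bash
python3 - <<'E'
from h import *
c=eyes.calibration('scene')
for uv,sg in [((388.3,269.3),1),((350,250),-1)]:
  for z in [20,30,40,50,60,70]:
    print(sg,z,toplane(c,c['pose'],[uv],z)[0].round(0), 'finger line at',(569+sg*4.4,235+sg*46))
E
```

```text
1 20 [536. 268.  20.] finger line at (573.4, 281)
1 30 [544. 271.  30.] finger line at (573.4, 281)
1 40 [553. 274.  40.] finger line at (573.4, 281)
1 50 [561. 277.  50.] finger line at (573.4, 281)
1 60 [570. 280.  60.] finger line at (573.4, 281)
1 70 [579. 283.  70.] finger line at (573.4, 281)
-1 20 [532. 169.  20.] finger line at (564.6, 189)
-1 30 [540. 173.  30.] finger line at (564.6, 189)
-1 40 [549. 178.  40.] finger line at (564.6, 189)
-1 50 [557. 182.  50.] finger line at (564.6, 189)
-1 60 [566. 186.  60.] finger line at (564.6, 189)
-1 70 [575. 191.  70.] finger line at (564.6, 189)
```

```bash
python3 - <<'E'
from h import *
a=eyes.get_image('wrist')[:,:,::-1];b=eyes.get_image('scene')[:,:,::-1]
a=cv2.convertScaleAbs(cv2.resize(a[215:400,140:320],(400,411),interpolation=2),alpha=2.0,beta=20);b=cv2.convertScaleAbs(cv2.resize(b[200:300,330:430],(400,411),interpolation=2),alpha=2.0,beta=20)
cv2.imwrite('pics/w3.png',np.hstack([a,b]))
E
```

```text
(no output)
```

View pics/w3.png

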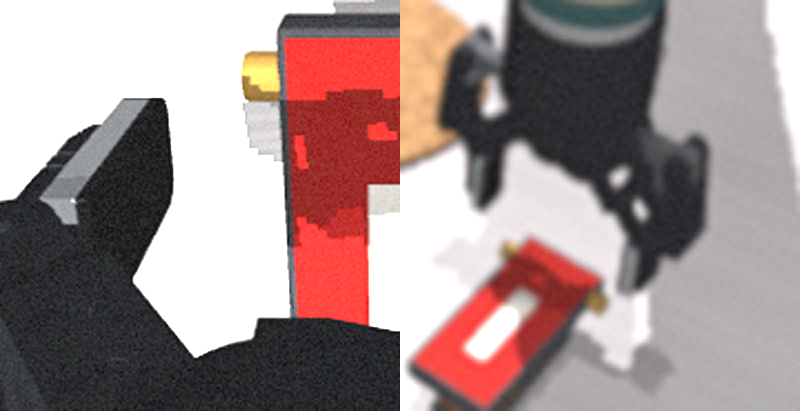

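Both cameras put the visible open fingertips near z≈60 with the TCP at 22, higher than I assumed. I go lower, which is safe because the TCP stays above the bench. I also narrow the jaws a little and look again.

>>> {"api": "move_arm", "payload": {"increments": [[0,0,0.8,0,0,0],[0,0,1.6,0,0,0],[0,0,1.6,0,0,0],[0,0,1.6,0,0,0]], "grip": 0.74}}

```text
clock: 3.45
eef_pos: [568.6, 234.5, 5.6]
tool_rot: [-3.141, -0.001, 3.045]
force: [0.2, 0.3, 0.8]
width: 74.2
```

```bash
python3 - <<'E'
from h import *
s=ctrl.read_state();print(s['eef_pos'],s['force'],s['width'],s['clock'])
a=eyes.get_image('wrist')[:,:,::-1];b=eyes.get_image('scene')[:,:,::-1]
a=cv2.convertScaleAbs(cv2.resize(a[215:400,140:320],(400,411),interpolation=2),alpha=2.0,beta=20);b=cv2.convertScaleAbs(cv2.resize(b[210:310,330:430],(400,411),interpolation=2),alpha=2.0,beta=20)
cv2.imwrite('pics/w4.png',np.hstack([a,b]))
E
```

```text
[568.64010749 234.54914652   5.5941689 ] [0.24454004 0.28889381 0.78032273] 74.23639998338443 3.45
```

View pics/w4.png

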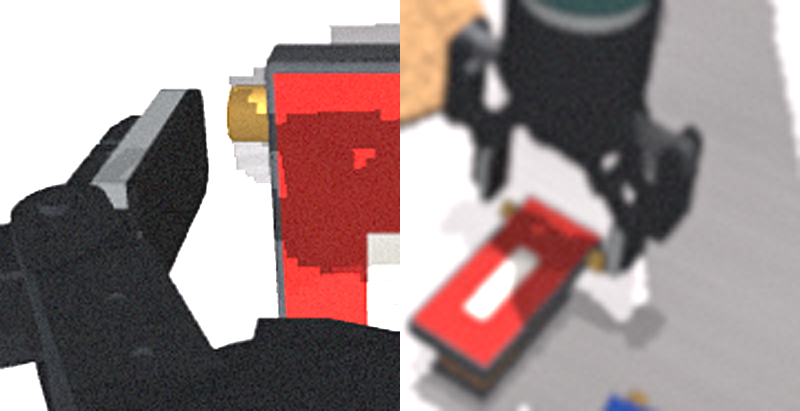

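The wrist view shows the visible tips about 40 mm behind the nominal TCP, at about pixel (230,255), which disagrees with the stated geometry. To settle it by touch, I go back up to TCP z=22 and close to about 58 mm. A stop at 66 mm means the pads do reach the pin, and otherwise the fingers close harmlessly above it.

>>> {"api": "move_arm", "payload": {"increments": [[0,0,-0.8,0,0,0],[0,0,-1.6,0,0,0],[0,0,-1.6,0,0,0]]}}

```text
clock: 3.85
eef_pos: [570.4, 235.3, 24.0]
tool_rot: [3.14, 0.003, 3.045]
force: [-0.3, -0.4, -0.8]
width: 74.2
```

>>> {"api": "move_arm", "payload": {"increments": [[0,0,0,0,0,0],[0,0,0,0,0,0],[0,0,0,0,0,0],[0,0,0,0,0,0],[0,0,0,0,0,0]], "grip": 0.35}}

```text
clock: 4.35
eef_pos: [568.9, 234.7, 22.0]
tool_rot: [-3.141, -0.0, 3.045]
force: [-0.5, -0.3, -0.6]
width: 57.7
```

The jaws went to 57.7 mm untouched, so vision is right: the real tips are about 33–40 mm behind the nominal TCP. I reopen and descend to TCP z≈-8, which puts the tips near 30, then close.

>>> {"api": "move_arm", "payload": {"increments": [[0,0,0,0,0,0],[0,0,0,0,0,0],[0,0,0,0,0,0],[0,0,0.8,0,0,0],[0,0,1.6,0,0,0],[0,0,2.2,0,0,0],[0,0,2.7,0,0,0],[0,0,3.0,0,0,0],[0,0,3.0,0,0,0],[0,0,3.0,0,0,0]], "grip": 0.8}}

```text
clock: 5.35
eef_pos: [569.1, 234.7, -7.8]
tool_rot: [3.142, 0.0, 3.045]
force: [0.1, -0.5, 0.7]
width: 77.0
```

```bash
python3 - <<'E'
from h import *
s=ctrl.read_state();print(s['eef_pos'],s['force'],s['width'],s['clock'])
a=eyes.get_image('wrist')[:,:,::-1];b=eyes.get_image('scene')[:,:,::-1]
a=cv2.convertScaleAbs(cv2.resize(a[215:400,140:320],(400,411),interpolation=2),alpha=2.0,beta=20);b=cv2.convertScaleAbs(cv2.resize(b[220:320,330:430],(400,411),interpolation=2),alpha=2.0,beta=20)
cv2.imwrite('pics/w5.png',np.hstack([a,b]))
E
```

```text
[569.12837974 234.72497713  -7.80051329] [ 0.07956676 -0.51755172  0.66175857] 77.03818518328752 5.35
```

View pics/w5.png

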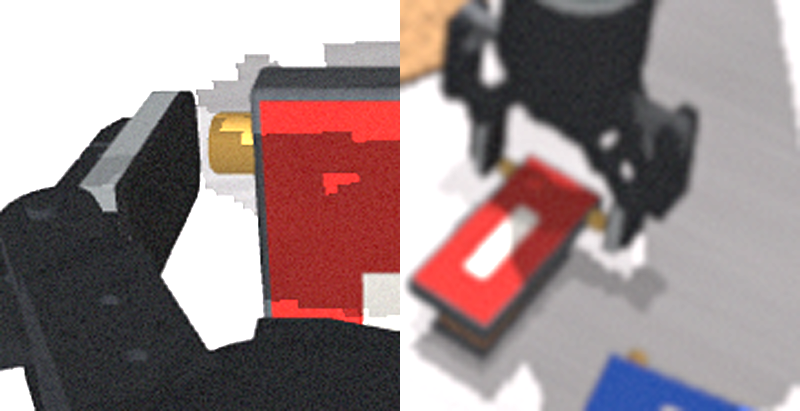

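The tips are now level with the pin ends: the finger corner is at display (195,92) and the pin is at rows 112–172. I go 4 mm lower and close.

>>> {"api": "move_arm", "payload": {"increments": [[0.05,0,0.4,0,0,0],[0.05,0,0.4,0,0,0]]}}

```text
clock: 5.65
eef_pos: [568.2, 234.7, -12.1]
tool_rot: [-3.141, -0.001, 3.045]
force: [-0.1, -0.5, 0.3]
width: 77.0
```

>>> {"api": "move_arm", "payload": {"increments": [[0,0,0,0,0,0],[0,0,0,0,0,0],[0,0,0,0,0,0],[0,0,0,0,0,0],[0,0,0,0,0,0],[0,0,0,0,0,0]], "grip": 0.3}}

```text
clock: 6.25
eef_pos: [568.4, 234.7, -11.3]
tool_rot: [-3.141, -0.0, 3.045]
force: [-2.3, -0.3, 6.1]
width: 63.7
```

```bash
python3 - <<'E'
from h import *
s=ctrl.read_state();print(s['eef_pos'],s['force'],s['torque'],s['width'],s['clock'])
a=eyes.get_image('wrist')[:,:,::-1]
a=cv2.convertScaleAbs(cv2.resize(a[220:360,190:450],(800,431),interpolation=2),alpha=2.5,beta=30)
cv2.imwrite('pics/w6.png',a)
E
```

```text
[568.42311388 234.66638762 -11.32533609] [-2.33678982 -0.31052386  6.13856659] [-0.1655137   0.40178705  0.02295122] 63.73481105465857 6.25
```

View pics/w6.png

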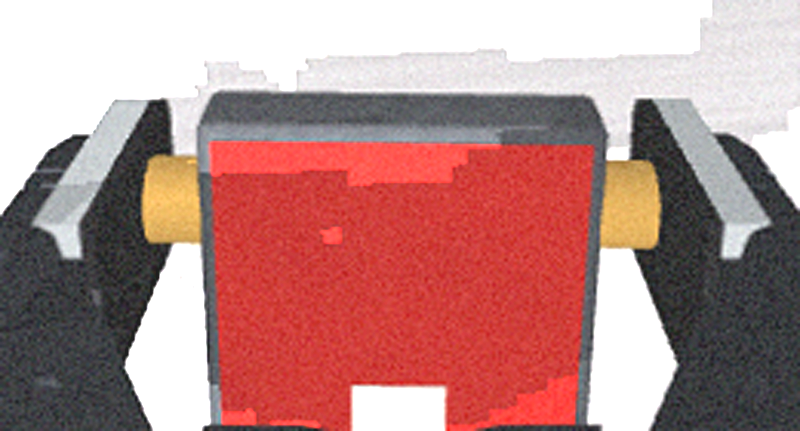

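The grasp is good: both pin ends sit about 9 mm in from the fingertips, at display (165,200) and (635,205). The measured pin is about 47 mm behind the nominal TCP. Lifting.

>>> {"api": "move_arm", "payload": {"increments": [[0,0,-0.4,0,0,0],[0,0,-1.0,0,0,0],[0,0,-1.8,0,0,0],[0,0,-2.6,0,0,0],[0,0,-3.4,0,0,0],[0,0,-4.2,0,0,0],[0,0,-5.0,0,0,0],[0,0,-5.8,0,0,0],[0,0,-6.6,0,0,0],[0,0,-7.4,0,0,0],[0,0,-8.2,0,0,0],[0,0,-9.0,0,0,0],[0,0,-9.8,0,0,0],[0,0,-10.6,0,0,0],[0,0,-11.4,0,0,0],[0,0,-12.2,0,0,0],[0,0,-13.0,0,0,0],[0,0,-13.0,0,0,0],[0,0,-13.0,0,0,0]]}}

```text
clock: 8.2
eef_pos: [568.4, 234.8, 118.3]
tool_rot: [3.142, -0.0, 3.045]
force: [-1.0, 0.5, -4.7]
width: 63.9
```

```bash
python3 - <<'E'
from h import *
s=ctrl.read_state();print(s['eef_pos'],s['force'],s['torque'],s['width'],s['clock'])
inc([467,93,108],84.5)
E
```

```text
[568.37709735 234.77467884 118.30009893] [-0.95331113  0.49447729 -4.71468907] [-0.0255114   0.08465191  0.00653583] 63.923227922379105 8.2
inc [  8.72 -15.09   1.03] [-1.000e-02 -1.000e-02  8.995e+01] t 8.2
```

>>> {"api": "move_arm", "payload": {"increments": [[0.2,-0.3,0,0,0,2],[0.6,-1.0,0,0,0,6],[1.1,-1.9,0,0,0,11],[1.6,-2.8,0.1,0,0,17],[2.2,-3.8,0.2,0,0,23],[2.8,-4.8,0.3,0,0,29],[3.4,-5.9,0.4,0,0,35],[4.0,-7.0,0.5,0,0,41],[4.6,-8.0,0.6,0,0,47],[5.2,-9.0,0.7,0,0,53],[5.8,-10.0,0.8,0,0,59],[6.4,-11.0,0.9,0,0,65],[7.0,-12.0,1.0,0,0,71],[7.5,-13.0,1.0,0,0,77],[8.0,-13.8,1.0,0,0,83],[8.4,-14.5,1.0,0,0,87],[8.6,-14.9,1.0,0,0,89],[8.7,-15.1,1.0,0,0,90],[8.7,-15.1,1.0,0,0,90],[8.7,-15.1,1.0,0,0,90]]}}

```text
clock: 10.2
eef_pos: [467.7, 93.3, 108.2]
tool_rot: [3.141, -0.0, 1.475]
force: [0.3, -0.5, -4.8]
width: 63.8
```

```bash
python3 - <<'E'
from h import *
s=ctrl.read_state();print(s['eef_pos'],np.degrees(s['tool_rot']),s['force'],s['qpos'].round(2) if hasattr(s['qpos'],'round') else s['qpos'],s['width'],s['clock'])
a=eyes.get_image('scene')[:,:,::-1]
cv2.imwrite('pics/s7.png',cv2.resize(a[100:340,180:500],(800,600),interpolation=2))
b=eyes.get_image('wrist')[:,:,::-1];cv2.imwrite('pics/w7.png',b)
c=eyes.calibration('wrist');T=wpose()[1];P=T@c['tool_from_camera']
h=cv2.cvtColor(b,cv2.COLOR_BGR2HSV);H,S,V=[h[...,i].astype(int) for i in range(3)]
for m in blobs(cv2.morphologyEx(((H>8)&(H<22)&(S>80)).astype(np.uint8),cv2.MORPH_CLOSE,np.ones((5,5))),2000):
    q=cv2.findContours(m,0,1)[0][0][:,0,:];print(q.min(0),q.max(0),cv2.minEnclosingCircle(toplane(c,P,q,8)[:,:2].astype(np.float32)))
E
```

```text
[467.71499667  93.28798555 108.21343135] [ 1.79977873e+02 -2.25460231e-02  8.45034625e+01] [ 0.28382073 -0.53894196 -4.78364409] [-0.52  0.57  0.39  2.09 -0.4   0.55  0.06] 63.789689736343874 10.2
[219 161] [418 345] ((463.32489013671875, 37.33236312866211), 86.4930648803711)
```

View pics/s7.png

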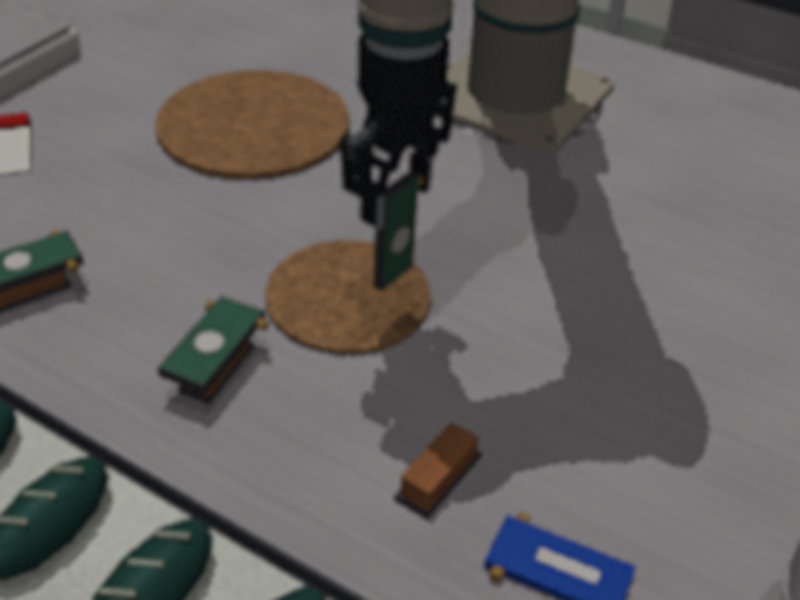

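The plate hangs over the mat with the long end down. Its green face points to +y at display (398,235), so moving the pin toward -y lays the red face down. I lower first, then drag diagonally so the tip catches and the plate tips over.

>>> {"api": "move_arm", "payload": {"increments": [[0.2,0,0.4,0,0,0],[0.5,0,1.2,0,0,0],[0.9,0,2.0,0,0,0],[1.2,0,2.8,0,0,0],[1.4,0,3.5,0,0,0],[1.5,0,4.1,0,0,0],[1.5,0,4.4,0,0,0],[1.5,0,4.4,0,0,0],[1.2,0,4.5,0,0,0],[0.9,0,4.6,0,0,0],[0.6,0,4.7,0,0,0],[0.2,0,4.8,0,0,0],[-0.2,0,4.9,0,0,0],[-0.6,0,5.0,0,0,0],[-1.0,0,5.15,0,0,0],[-1.5,0,5.3,0,0,0],[-1.5,0,5.3,0,0,0]]}}

```text
clock: 12.0
eef_pos: [466.4, 77.1, 57.4]
tool_rot: [3.14, -0.002, 1.472]
force: [-4.4, -0.1, 22.5]
width: 63.8
```

```bash
python3 - <<'E'
from h import *
s=ctrl.read_state();print(s['eef_pos'],s['force'],s['torque'],s['width'],s['clock'])
a=eyes.get_image('scene')[:,:,::-1]
cv2.imwrite('pics/s8.png',cv2.resize(a[150:250,270:370],(500,500),interpolation=2))
E
```

```text
[466.43982395  77.10714094  57.36451333] [-4.42433808 -0.09982532 22.526631  ] [0.03530165 1.16416927 0.03467911] 63.76759539083405 12.0
```

View pics/s8.png

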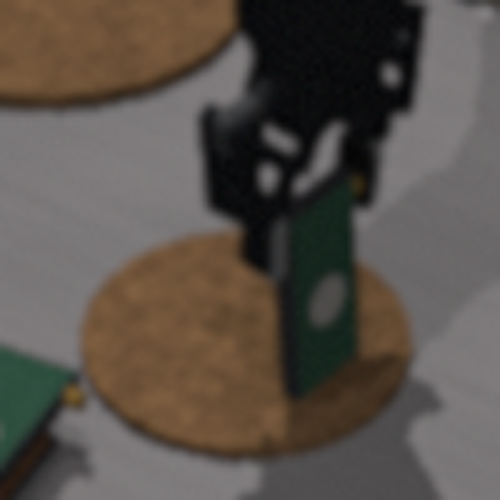

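```bash
python3 - <<'E'
from h import *
c=eyes.calibration('scene')
for z,uvs in [(8,[(295,397),(355,358)]),(101,[(285,210)])]:
  print(z,toplane(c,c['pose'],[(270+u/5,150+v/5) for u,v in uvs],z).round(1))
E
```

```text
8 [[489.4  85.3   8. ]
 [448.5  95.1   8. ]]
101 [[467.7  63.5 101. ]]
```

The tip has touched (22 N upward), with the pin at z≈104. The tip lags about 7–10 mm on the +y side, so the tilt is the right way. I continue along the arc about the tip, easing the load.

>>> {"api": "move_arm", "payload": {"increments": [[-0.3,0,-0.1,0,0,0],[-0.7,0,-0.1,0,0,0],[-1.1,0,-0.1,0,0,0],[-1.5,0,-0.1,0,0,0],[-1.9,0,0,0,0,0],[-2.3,0,0.1,0,0,0],[-2.75,0,0.2,0,0,0],[-3.2,0,0.35,0,0,0],[-3.55,0,0.5,0,0,0],[-3.9,0,0.65,0,0,0],[-4.3,0,0.8,0,0,0],[-4.7,0,1.0,0,0,0],[-5.05,0,1.2,0,0,0],[-5.4,0,1.45,0,0,0],[-5.8,0,1.7,0,0,0],[-6.1,0,2.0,0,0,0],[-6.45,0,2.25,0,0,0],[-6.45,0,2.25,0,0,0]]}}

```text
clock: 13.85
eef_pos: [459.8, 13.2, 32.4]
tool_rot: [3.142, 0.0, 1.473]
force: [0.4, -0.4, -0.8]
width: 64.3
```

```bash
python3 - <<'E'
from h import *
s=ctrl.read_state();print(s['eef_pos'],s['force'],s['torque'],s['width'],s['clock'])
a=eyes.get_image('scene')[:,:,::-1]
cv2.imwrite('pics/s9.png',cv2.resize(a[150:250,270:370],(500,500),interpolation=2))
h=cv2.cvtColor(np.ascontiguousarray(a),cv2.COLOR_BGR2HSV);H,S,V=[h[...,i].astype(int) for i in range(3)]
g=(H>60)&(H<95)&(S>100)
c=eyes.calibration('scene')
for b in blobs(g,100):
    q=cv2.findContours(b,0,1)[0][0][:,0,:];
    if 270<q[:,0].mean()<370 and q[:,1].mean()<250:
        r=cv2.minAreaRect(q);print(r,cv2.boxPoints(r).round(1).tolist());print(toplane(c,c['pose'],cv2.boxPoints(r),14).round(0).tolist())
E
```

```text
[459.77868842  13.19921703  32.37935385] [ 0.39981356 -0.38441139 -0.77245378] [-0.04064195  0.09642465  0.06537779] 64.27931314956219 13.85
((323.39654541015625, 64.75862884521484), (20.98357391357422, 29.339862823486328), 21.801406860351562) [[308.20001220703125, 74.5], [319.1000061035156, 47.20000076293945], [338.6000061035156, 55.0], [327.70001220703125, 82.30000305175781]]
[[-269.0, -502.0, 14.0], [-588.0, -657.0, 14.0], [-549.0, -520.0, 14.0], [-247.0, -389.0, 14.0]]
((357.6846008300781, 66.32307434082031), (11.907332420349121, 29.89236831665039), 60.2551155090332) [[341.79998779296875, 68.5999984741211], [367.70001220703125, 53.70000076293945], [373.6000061035156, 64.0999984741211], [347.70001220703125, 78.9000015258789]]
[[-410.0, -419.0, 14.0], [-648.0, -416.0, 14.0], [-542.0, -329.0, 14.0], [-325.0, -339.0, 14.0]]
((322.3077087402344, 203.9615478515625), (41.325164794921875, 13.867505073547363), 56.3099365234375) [[305.1000061035156, 190.60000610351562], [316.6000061035156, 182.89999389648438], [339.5, 217.3000030517578], [328.0, 225.0]]
[[401.0, -48.0, 14.0], [355.0, -41.0, 14.0], [443.0, 87.0, 14.0], [483.0, 78.0, 14.0]]
```

The force is near zero and the plate is tilted about 45° with the green face up and the tip at y≈80. I continue down the arc.

>>> {"api": "move_arm", "payload": {"increments": [[-0.3,0,0.3,0,0,0],[-0.6,0,0.6,0,0,0],[-0.9,0,0.9,0,0,0],[-1.15,0,1.2,0,0,0],[-1.4,0,1.55,0,0,0],[-1.65,0,1.9,0,0,0],[-1.9,0,2.3,0,0,0],[-2.1,0,2.65,0,0,0],[-2.3,0,3.0,0,0,0],[-2.45,0,3.4,0,0,0],[-2.6,0,3.8,0,0,0],[-2.75,0,4.2,0,0,0],[-2.9,0,4.6,0,0,0],[-3.0,0,5.0,0,0,0],[-3.1,0,5.3,0,0,0],[-3.15,0,5.5,0,0,0],[-3.15,0,5.5,0,0,0]]}}

```text
clock: 15.6
eef_pos: [456.6, -17.6, -22.6]
tool_rot: [-3.141, 0.0, 1.474]
force: [0.4, -0.2, -2.3]
width: 63.8
```

```bash
cat > g.py <<'E'
from h import *
s=ctrl.read_state();print(s['eef_pos'],s['force'],s['width'],s['clock'])
for n,lim in [('scene',(270,370,150,250)),('top',(280,380,150,260))]:
    a=np.ascontiguousarray(eyes.get_image(n)[:,:,::-1]);cv2.imwrite(f'pics/{n}_{s["clock"]:.2f}.png',a)
    h=cv2.cvtColor(a,cv2.COLOR_BGR2HSV);H,S,V=[h[...,i].astype(int) for i in range(3)]
    g=cv2.morphologyEx(((H>60)&(H<95)&(S>100)).astype(np.uint8),cv2.MORPH_CLOSE,np.ones((9,9)));c=eyes.calibration(n)
    for b in blobs(g,100):
        q=cv2.findContours(b,0,1)[0][0][:,0,:];m=q.mean(0)
        if lim[0]<m[0]<lim[1] and lim[2]<m[1]<lim[3]:
            r=cv2.minAreaRect(toplane(c,c['pose'],q,20)[:,:2].astype(np.float32));print(n,m.round(),r,cv2.boxPoints(r).round(0).tolist())
E
python3 g.py
```

```text
[456.56227661 -17.63659339 -22.59634946] [ 0.44099448 -0.21052015 -2.2873655 ] 63.834918110902414 15.6
scene [307. 205.] ((451.6116943359375, -1.151397705078125), (64.73344421386719, 39.22142791748047), 76.30522155761719) [[425.0, -28.0], [463.0, -37.0], [478.0, 26.0], [440.0, 35.0]]
scene [324. 216.] ((463.970947265625, 55.38050079345703), (40.65093994140625, 37.843841552734375), 78.72342681884766) [[441.0, 39.0], [479.0, 32.0], [487.0, 72.0], [449.0, 79.0]]
```

Green face spans y≈-30 to 79, so its centre is (460.6,24) against the mat at (463,38). I slide it back 14 mm while it is still held, then lower further.

>>> {"api": "move_arm", "payload": {"increments": [[0.2,0,0,0,0,0],[0.5,0.05,0,0,0,0],[0.8,0.1,0,0,0,0],[1.1,0.1,0,0,0,0],[1.35,0.1,0,0,0,0],[1.4,0.1,0.2,0,0,0],[1.4,0.1,0.4,0,0,0],[1.4,0.1,0.5,0,0,0],[1.4,0.1,0.5,0,0,0],[1.4,0.1,0.5,0,0,0]]}}

```text
clock: 16.7
eef_pos: [459.2, -3.4, -26.0]
tool_rot: [3.141, -0.002, 1.474]
force: [-0.9, -0.5, 17.9]
width: 63.8
```

```bash
python3 g.py
```

```text
[459.18101405  -3.40028088 -26.00791215] [-0.9248327  -0.45852659 17.89512597] 63.7931095337297 16.7
scene [312. 208.] ((456.19189453125, 14.750589370727539), (60.345985412597656, 39.20474624633789), 78.9739990234375) [[431.0, -11.0], [470.0, -19.0], [481.0, 41.0], [443.0, 48.0]]
scene [328. 218.] ((466.96282958984375, 68.75961303710938), (40.40309143066406, 37.6148796081543), 83.99771118164062) [[446.0, 51.0], [484.0, 47.0], [488.0, 87.0], [450.0, 91.0]]
top [340. 150.] ((591.7589111328125, 2.274637222290039), (124.39028930664062, 41.00196838378906), 9.614819526672363) [[527.0, 12.0], [534.0, -28.0], [657.0, -8.0], [650.0, 33.0]]
top [371. 155.] ((582.3218994140625, -70.78836059570312), (17.165334701538086, 126.30217742919922), 83.69794464111328) [[519.0, -72.0], [644.0, -86.0], [646.0, -69.0], [520.0, -55.0]]
```

Upward force is now 18 N, so the fingertips or the plate have reached the mat, and the pin end is only a few mm up. I ease off slightly, then release.

>>> {"api": "move_arm", "payload": {"increments": [[0,0,-0.15,0,0,0],[0,0,-0.15,0,0,0],[0,0,-0.15,0,0,0]]}}

```text
clock: 17.1
eef_pos: [459.1, -3.5, -25.9]
tool_rot: [-3.142, -0.0, 1.474]
force: [-0.6, 1.3, 2.5]
width: 63.8
```

>>> {"api": "move_arm", "payload": {"increments": [[0,0,0,0,0,0],[0,0,0,0,0,0],[0,0,0,0,0,0],[0,0,0,0,0,0]], "grip": 0.7}}

```text
clock: 17.5
eef_pos: [458.9, -3.9, -25.9]
tool_rot: [-3.141, 0.0, 1.474]
force: [-0.4, -0.0, -0.2]
width: 72.7
```

```bash
python3 g.py
```

```text
[458.90255431  -3.86791992 -25.87289092] [-0.44657756 -0.02023137 -0.20833458] 72.66380518973511 17.5
scene [319. 214.] ((466.11602783203125, 39.395694732666016), (99.11539459228516, 39.41227340698242), 83.56366729736328) [[441.0, -8.0], [480.0, -12.0], [491.0, 86.0], [452.0, 91.0]]
```

Released. In the scene view the plate centre is (466,39) and the mat centre is (467,38.5). I open wider, rise and retreat.

>>> {"api": "move_arm", "payload": {"increments": [[0,0,0,0,0,0],[0,0,0,0,0,0],[0,0,-0.5,0,0,0],[0,0,-1.5,0,0,0],[0,0,-3,0,0,0],[0,0,-5,0,0,0],[0,0,-8,0,0,0],[0,0,-11,0,0,0],[0,0,-15,0,0,0],[4,0,-18,0,0,0],[8,0,-20,0,0,0],[12,0,-20,0,0,0],[16,0,-20,0,0,0],[20,0,-20,0,0,0],[20,0,-20,0,0,0],[20,0,-20,0,0,0]], "grip": 1}}

```text
clock: 19.2
eef_pos: [477.7, 195.9, 174.2]
tool_rot: [-3.141, 0.001, 1.476]
force: [0.7, -1.5, -0.1]
width: 85.3
```

```bash
python3 g.py; python3 - <<'E'
from h import *
import glob
a=cv2.imread(sorted(glob.glob('pics/scene_19*'))[-1]);b=cv2.imread(sorted(glob.glob('pics/top_19*'))[-1])
cv2.imwrite('pics/fin.png',np.hstack([cv2.resize(a[130:330,150:450],(450,300)),cv2.resize(b[90:290,180:480],(350,233)).copy() if 0 else cv2.resize(b[100:300,230:463],(350,300))]))
h=cv2.cvtColor(b,cv2.COLOR_BGR2HSV);m=((h[...,0]>8)&(h[...,0]<22)&(h[...,1]>100)).astype(np.uint8);c=eyes.calibration('top')
for q in blobs(m,800):
    q=cv2.findContours(q,0,1)[0][0][:,0,:];print(q.mean(0),cv2.minEnclosingCircle(toplane(c,c['pose'],q,8)[:,:2].astype(np.float32)))
E
```

```text
[477.73409879 195.86764554 174.16336803] [ 0.7428967  -1.51817542 -0.12510001] 85.27330905200944 19.2
scene [311. 209.] ((462.5119934082031, 16.813810348510742), (53.80884552001953, 37.485042572021484), 81.88944244384766) [[440.0, -7.0], [477.0, -12.0], [485.0, 41.0], [448.0, 46.0]]
scene [328. 219.] ((468.1656799316406, 69.12730407714844), (36.493408203125, 37.25865173339844), 83.77906036376953) [[448.0, 53.0], [485.0, 49.0], [489.0, 85.0], [452.0, 89.0]]
top [327. 202.] ((461.9012145996094, 38.20069885253906), (105.80663299560547, 47.680545806884766), 83.77330780029297) [[432.0, -12.0], [480.0, -17.0], [491.0, 88.0], [444.0, 93.0]]
[631.15463918  76.01718213] ((830.7015380859375, -779.9359130859375), 181.54165649414062)
[538.24615385  64.95384615] ((851.59912109375, -546.2406005859375), 214.30555725097656)
[327.35263158 204.11578947] ((459.8183288574219, 37.810218811035156), 84.49622344970703)
[443.57534247 290.76027397] ((253.50448608398438, -244.13465881347656), 123.67456817626953)
```

View pics/fin.png

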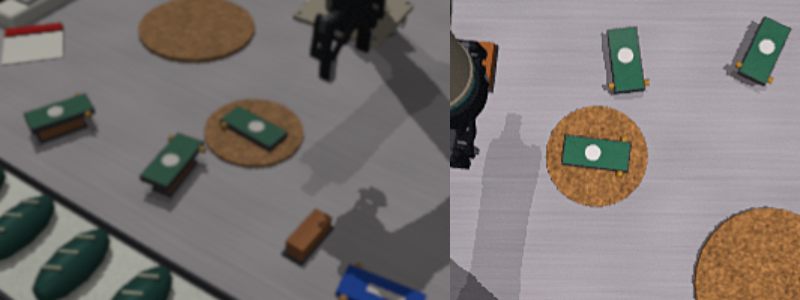

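The marker lies flat with its green face up on the small mat: centre (462,38) against the mat at (460,38) in the top view. The other two markers are still on their rests, and the arm is clear.

```bash
python3 -c "
from cell import ctrl
print(ctrl.finish_job())"
```

```text
the job is handed in; nothing more can be done
None
```

The red marker is turned over and lies flat, green face up, in the middle of the 170 mm cork mat. I handed the job in at about 19.3 s. I gripped it by its brass pin, lifted it so it hung long end down, tipped it over on the mat, slid it 14 mm to centre it and let go.

**Last checks:**
- **Position:** in the top picture the plate centre is (462, 38) and the mat centre (460, 38). In the scene picture they are (466, 39) and (467, 38.5).
- **Surroundings:** the other two markers are still on their rests, and the gripper is open and clear.

**What disagreed or was not ideal:**
- **Fingertips:** the real fingertips sat about 35–40 mm behind the stated tool point. My first test close went above the pin without touching it. I then worked from the camera and from touch.
- **Tip-over:** the plate slid a little on the mat before it tipped over, so I corrected its position before release.
- **Release:** the long end was already resting on the mat, and the pin end settled about 5–7 mm when I let go.
- **Forces:** the highest tool-force reading at the end of a move was about 22 N. I did not record peaks between readings.

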